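# Clear the paddle and latch the colour-rod case

### The job

Get the blue steel case on the bench ready to carry away: take the wooden paddle off its lid and lay it flat inside the open wooden tray, then swing the folded-back hasp over and press it down onto its rubber buffer, under the rod rest, until its end snaps in under the sprung catch and stays. How high catch and buffer sit differs from case to case, so go by feel, and do not crush the buffer. Leave the jacks, the mug and the jar where they are.

Things in the scene. Friction and masses are not known exactly. Their poses are not given: they have to be found in the camera images.
- case: Blue painted steel case, lid closed, fixed to the bench, 260 (x) x 230 (y) x 90 mm high. Origin: centre of its underside; x runs from the hasp's hinge towards the catch, z up. Lid top at z = 90. The hardware sits on the lid's middle line y = 0: hinge at x = -45, rubber buffer and catch at x = 50. A steel rod rest stands over them (see rail).
- hinge (a point): Point on the hasp's hinge axis, on its middle line, at (-45, 0, 104) mm in the case frame; turned with the case. The axis runs along the case's y. Fixed hinge barrels of 7 mm radius stand on both sides, 15 to 27 mm from the middle line.
- rail (a point): Middle of the rod rest's crossbar, at (50, 0, 212) mm in the case frame: a round steel bar, 12 mm thick, 100 mm long along the case's y, 122 mm above the lid; from both its ends level bars run back to posts at x = 112. A gripper pointing straight down over the hasp's catch end hits it: reach in under it, the tool's body leaning back 25 to 45 degrees towards the hinge side.
- hasp (a joint): Angle of the hasp (rad): about 0 = shut, flat along the case's +x; pi/2 = upright; starts folded back at 2.2 to 2.6. Stiff: stays where left. Steel strap 28 mm wide, 5 mm thick, with a round end bar. It meets the catch's sloped nose at 0.05 to 0.28, must be pressed past it onto the buffer (15 to 20 N near its end), and rests shut at -0.1 to 0.13, as the catch's height varies.
- buffer (a joint): Squeeze of the black rubber buffer (m), 12 x 30 mm, on the catch's block right below the nose: 0 = free, its top 6.5 mm below the nose's underside. The 10 mm end bar must squeeze it about 4 mm (3 N per mm) for the catch to close over it, and stays at 3 to 4 mm when latched. More than 8 mm crushes it.
- hasp_end (a point): Centre of the hasp's round end bar (10 mm diameter, 34 mm long along y), 95 mm from the hinge axis; its x axis points along the strap from the hinge outwards, its z axis is the side that faces up when shut.
- catch (a joint): Travel of the sprung catch (m): 0 = forward, at rest; up to 0.009 pushed back along the case's +x against its spring. A steel hook 30 mm wide on a low block at x = 50 mm, y = 0 in the case frame, which stands at a different height each time, by 18 mm at most: the underside of the hook's nose is 11 to 30 mm above the lid. The end bar must finish beneath it.
- paddle: Wooden forming paddle, about 90 g, lying flat on the lid across the hasp's way. Origin: centre of the blade's underside, z up, y along the handle. Blade 56 (x) x 80 (y) x 18 mm thick, centred on the origin; handle 22 mm wide (x) and 18 mm thick, from y = 40 to y = 160. The handle sticks out beyond the case's left (+y) side.
- paddle_grip (a point): Middle of the handle's section 138 mm from the paddle's origin, 9 mm above its underside: a good place to grip, free of the rod rest and beyond the lid's edge.
- paddle_mid (a point): Middle of the paddle's length (y = 60 mm), 9 mm above its underside; axes as the paddle.
- tray: Open tray of light wood, fixed, 280 (x) x 155 (y) x 45 mm high, walls 10 mm, floor 10 mm or less thick; to the left or to the right of the case. Origin: centre of its underside; its x axis is the long one. It takes the paddle only lengthwise.
- slab: Fixed stone slab, 200 x 140 x 40 mm high, on the other side of the case from the tray. Origin: centre of its underside. Not needed.
- jacks: Glassworker's steel jacks (big tweezers), 225 mm long, 11 mm high, lying on the stone slab. Origin: middle of its underside, x along it. To be left alone.
- mug: White ceramic mug, 76 mm across, 85 mm high, beyond the case to the left. Origin: centre of its underside. To be left alone.
- jar: Amber glass jar with steel lid, 70 mm across, 90 mm high, beyond the case to the right. Origin: centre of its underside. To be left alone.
Not all that is in view belongs to the job. Several things have the shape of the paddle; the one meant has the colours described above.

How it is judged:
On the way, in this order (a step that is already met when the one before it is completed fails the run):
1. the paddle lies flat inside the tray (x of paddle_mid in the frame of tray between -0.05 and 0.05 m and y of paddle_mid in the frame of tray between -0.05 and 0.05 m and z of paddle_mid in the frame of tray below 0.032 m and angle between paddle's own z axis and vertical below 0.2 rad and linear speed of paddle below 0.03 m/s), for 0.2 s.
2. the hasp is shut with its end bar under the catch (value of joint hasp below 0.15 rad and value of joint catch below 0.0015 m and value of joint buffer above 0.002 m), for 0.2 s.
At the end, for the whole second after the job is handed in: The paddle lies flat and still in the tray (its middle within 50 mm of the tray's centre along and across, tilt under 0.2 rad); the hasp is shut (joint below 0.15 rad), held on its buffer (squeezed over 2 mm) by the catch, sprung forward over it (joint below 1.5 mm) (all of step 1 and all of step 2 and angular speed of paddle below 0.3 rad/s); the robot touches nothing.
It fails at once if the jacks moved more than 30 mm (distance of jacks from where it was at the start of the episode above 0.03 m).
It fails at once if the mug moved more than 30 mm (distance of mug from where it was at the start of the episode above 0.03 m).
It fails at once if the jar moved more than 30 mm (distance of jar from where it was at the start of the episode above 0.03 m).
It fails at once if the rubber buffer was crushed (squeezed more than 8 mm) (value of joint buffer above 0.008 m).
It also fails if it takes over 72 s, if anything falls off the work surface, if the arm or the gripper's body presses on something with over 40 N, if the wrist force passes 120 N, or if a joint passes its speed limit or range.

### The arm

A 6-joint arm with a two-finger parallel gripper is mounted at the origin on the work surface. World frame = base frame: x ahead of the robot, y to its left, z up, the work surface at z = 0. Lengths are in m, angles in rad, forces in N, time in s.
With the tool pointing down it reaches from about 0.375 to 0.825 m from the base axis. Payload 5.5 kg.
Tool frame: the origin (TCP) lies at the very end of the fingers, on their centre line; the grasp point (between the pads) lies 19 mm behind it (env.grip_point_offset is the z of the grasp point in the tool frame, in m); z points along the fingers, y is the line along which they close (so a half turn about z gives the same grasp; the last joint's range is limited). The gripper opens to 85 mm and grips with 20 to 120 N. Pads are 22 mm wide; open, the fingers measure 114 mm over their backs; the gripper's body (76 mm by 85 mm) begins 54 mm behind the grasp point. The pads swing forward as they close: fully open they stand 13 mm farther back than shut.
Start: joints at [-1.272, 0.314, -0.047, 1.21, 0, 1.571], TCP at [0.177, -0.573, 0.231] pointing down, gripper open.
Joint ranges: [-2.67, 2.67], [-0.69, 1.73], [-1.03, 1.25], [-2.08, 2.16], [-1.42, 1.45], [-3.14, 3.14]. Speed limits (rad/s): [2.39, 2.39, 3.01, 3.14, 3.14, 3.14].

### API

Orientations are given as a unit quaternion [w, x, y, z].
In Python, from workcell import env gives the robot as it stands. The module is installed in compiled form; this text tells all that it offers.
- The arm moves only by the tool jog_arm, never from a script. Its argument "deltas" is a list of rows, each a list of 7 numbers: the shift along the tool's x, y, z in m, then the turn, a rotation vector about the tool's x, y, z in degrees, then the opening, from 0 (shut) to 1 (fully open). In form: [[dx, dy, dz, rx, ry, rz, jaw], ...]. A call has 1 to 5 rows; each row is the pose to reach, as a shift and turn from the pose commanded when the call began, along the tool's axes at that moment; what a row does not reach only later rows make up. A row lasts 1/10 s, in which the tool goes at most 50 mm and 8.59 degrees, less where a joint would pass 70% of its speed; a pose out of reach is approached as far as the arm can. A call with a gripper value outside its range is refused whole. The fingers move at their own pace and stop on an object; the grip force is fixed at half the most. Time passes only in rows, so rows that repeat a pose let the fingers close. It gives the time, the measured TCP pose, the force, the opening and the grip force at its end, in the units of the state.
- env.sense(): the state, without advancing time (a new reading comes with each control period).
- env.read_camera(name): name is "scene" or "top"; returns a dict with "color" (420x560x3 uint8, red, green, blue), "depth" (420x560 float32, m along the optical axis (not along the pixel's ray), 0 where there is no reading), "fx", "fy", "cx", "cy" (pixels), "origin" and "rotation" of the camera in the world. Camera axes: x right, y down, z forward; pixel columns grow to the right and rows downward; lengths in m; the calibration is good to about 2 mm. A picture is of the moment at which its call begins.
- env.close_job(): hands the job in; it is judged then, once.
Trained networks look in a picture, given as the dict that the camera call returned (one of the last four; its "shot" number tells which), for a name from the list of things; names that differ only in an ending like _2 or _b are one class to them, and where a whole thing is asked for, a point or a joint stands for the part that bears it (a point fixed in the world has none). Each returns a list of dicts, best first, with "conf" (0 to 1); they miss things now and then, are a little off and sometimes report something else, mostly with a low value. They report only what shows in the picture. A call takes as long as a camera call. They do not tell look-alikes from the thing itself.
- env.find_in(target, picture): "extent" ([centre column, centre row, width, height] as shares, 0 to 1, of the picture: columns of its width, rows of its height, round what is visible of it).
- env.place_of(target, picture): "centre" ([row, column] as shares, 0 to 1, of the picture: columns of its width, rows of its height: a listed point, or the origin of a listed thing).
The state is a dict: "t": time; "joints": joint angles; "qd": joint speeds; "tau": joint torques, N m; "position": TCP position; "tcp_rot": TCP orientation; "contact_force": force on the tool from outside, world axes, zero at the start; "moment": the same for the moment, N m; "grip_width": finger opening in m; "grip_force": force on a finger pad.
Only numpy, scipy, OpenCV 4.12 (cv2) and the standard library are available. Lean on these libraries where they do the work, as an engineer would, in place of code of your own. Each camera call takes 0.05 s, during which the arm holds its last target. There are 200 camera calls.

## Working session

There is one attempt and no reset: what is moved stays moved. The work goes in short steps, Python scripts to look and compute and a tool call to move; the robot and the scene stay as the last step left them, time stands still between calls to the robot, and variables do not carry over. Pictures are saved under pics/ and viewed, at most 10 in all, crops included, and the job is handed in when it is done.

Besides the shell and the picture viewer there is one more tool, called after "Emit:" as name(argument=value, ...) on one line, values as JSON. jog_arm: Moves the arm, as the interface text tells. Its arguments: {"type":"object","properties":{"deltas":{"type":"array"}},"required":["deltas"]}

```bash
mkdir -p pics; cat > h.py <<'E'
import numpy as np, cv2
from workcell import env
from scipy.spatial.transform import Rotation as R
def world(p,u,v,d=None):
    o=np.array(p["origin"]);Rm=np.array(p["rotation"])
    if Rm.shape!=(3,3): Rm=R.from_quat(np.roll(Rm,-1)).as_matrix()
    if d is None:
        w=p["depth"][int(v)-1:int(v)+2,int(u)-1:int(u)+2]; d=np.median(w[w>0]) if (w>0).any() else np.nan
    return o+Rm@(np.array([(u-p["cx"])/p["fx"],(v-p["cy"])/p["fy"],1])*d)
def cloud(p):
    v,u=np.mgrid[0:420,0:560]; d=p["depth"]
    Rm=np.array(p["rotation"])
    if Rm.shape!=(3,3): Rm=R.from_quat(np.roll(Rm,-1)).as_matrix()
    c=np.stack([(u-p["cx"])/p["fx"]*d,(v-p["cy"])/p["fy"]*d,d],-1)
    return c@Rm.T+np.array(p["origin"])
def save(p,n,crop=None,s=1):
    im=p["color"][...,::-1]
    if crop: im=im[crop[1]:crop[3],crop[0]:crop[2]]
    cv2.imwrite(n,cv2.resize(im,None,fx=s,fy=s,interpolation=cv2.INTER_CUBIC))
E
python3 - <<'E'
from h import *
np.set_printoptions(precision=3,suppress=True)
s=env.sense();print(s["t"],s["position"],s["tcp_rot"],s["contact_force"],env.grip_point_offset)
for n in ["scene","top"]:
    p=env.read_camera(n);save(p,f"pics/{n}0.png");print(n,p["origin"],p["rotation"],p["fx"])
    for t in ["case","hinge","rail","hasp_end","catch","paddle","paddle_grip","paddle_mid","tray","slab","jacks","mug","jar"]:
        for r in env.place_of(t,p)[:4]:
            v,u=r["centre"];u*=560;v*=420
            print(t,round(r["conf"],2),round(u),round(v),world(p,u,v))
E
```

```text
0.0 [ 0.176 -0.573  0.23 ] [-0.001  0.989  0.149 -0.   ] [-1.079 -0.968  0.038] -0.0187
scene [1.067 0.503 1.319] [-0.114  0.387  0.881 -0.247] 546.3474662214475
case 0.84 237 255 [0.686 0.022 0.088]
hinge 0.66 248 224 [ 0.611 -0.01   0.107]
rail 0.74 221 228 [ 0.703 -0.003  0.218]
hasp_end 0.9 260 189 [ 0.544 -0.032  0.175]Traceback (most recent call last):
  File "<stdin>", line 7, in <module>
ValueError: it knows: case, hasp_end, hinge, jacks, jar, mug, paddle, paddle_grip, paddle_mid, rail, slab, tray
```

```bash
python3 - <<'E'
from h import *
np.set_printoptions(precision=3,suppress=True)
for n in ["scene","top"]:
    p=env.read_camera(n);save(p,f"pics/{n}0.png");print(n,p["origin"],p["rotation"],p["fx"])
    for t in ["case","hinge","rail","hasp_end","paddle","paddle_grip","paddle_mid","tray","slab","jacks","mug","jar"]:
        for r in env.place_of(t,p)[:4]:
            v,u=r["centre"];u*=560;v*=420
            print(t,round(r["conf"],2),round(u),round(v),world(p,u,v))
E
```

```text
scene [1.067 0.503 1.319] [-0.114  0.387  0.881 -0.247] 546.3474662214475
case 0.94 237 251 [0.679 0.015 0.09 ]
hinge 0.77 247 223 [ 0.611 -0.015  0.107]
rail 0.65 219 227 [ 0.701 -0.01   0.214]
hasp_end 0.61 260 191 [ 0.55  -0.026  0.177]
paddle 0.75 235 240 [0.7   0.042 0.216]
paddle 0.75 414 233 [0.292 0.3   0.019]
paddle 0.66 305 176 [ 0.351 -0.039  0.018]
paddle 0.65 254 249 [0.651 0.047 0.107]
paddle_grip 0.92 441 191 [0.128 0.279 0.016]
paddle_grip 0.83 284 263 [0.63  0.129 0.108]
paddle_grip 0.62 345 203 [0.344 0.102 0.015]
paddle_mid 0.91 322 189 [0.353 0.025 0.016]
paddle_mid 0.66 398 296 [0.479 0.378 0.04 ]
paddle_mid 0.56 425 216 [0.227 0.292 0.015]
paddle_mid 0.23 260 188 [ 0.543 -0.033  0.175]
tray 0.93 207 141 [ 0.45  -0.347  0.008]
slab 0.64 395 297 [0.489 0.375 0.047]
jacks 0.61 404 292 [0.46  0.383 0.038]
mug 0.68 316 371 [0.75  0.342 0.002]
jar 0.82 140 205 [ 0.745 -0.293  0.049]
top [0.354 0.005 1.27 ] [ 0.041 -0.696  0.715 -0.058] 412.7261211835262
case 0.93 285 180 [ 0.62  -0.029  0.089]
case 0.65 167 151 [0.714 0.315 0.083]
hinge 0.92 282 185 [ 0.597 -0.02   0.116]
rail 0.67 280 137 [ 0.707 -0.016  0.212]
hasp_end 0.49 289 202 [ 0.54  -0.037  0.174]
hasp_end 0.17 258 170 [0.647 0.047 0.105]
paddle 0.81 280 168 [ 0.649 -0.017  0.106]
paddle 0.8 178 303 [0.269 0.295 0.016]
paddle 0.74 290 275 [ 0.343 -0.04   0.018]
paddle 0.23 280 177 [ 0.624 -0.014  0.107]
paddle_grip 0.93 233 177 [0.627 0.121 0.107]
paddle_grip 0.92 187 349 [0.139 0.269 0.015]
paddle_grip 0.82 243 280 [0.332 0.102 0.018]
paddle_mid 0.9 179 323 [0.211 0.292 0.015]
paddle_mid 0.6 270 276 [0.343 0.02  0.017]
tray 0.73 393 237 [ 0.45  -0.361  0.007]
slab 0.86 157 243 [0.449 0.353 0.04 ]
slab 0.43 233 179 [0.622 0.12  0.106]
jacks 0.79 149 235 [0.47  0.376 0.047]
mug 0.71 168 153 [0.711 0.315 0.076]
jar 0.67 375 150 [ 0.709 -0.306  0.064]
```

View pics/scene0.png

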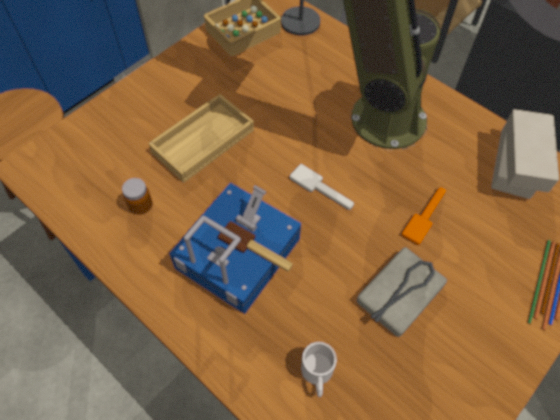

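View pics/top0.png

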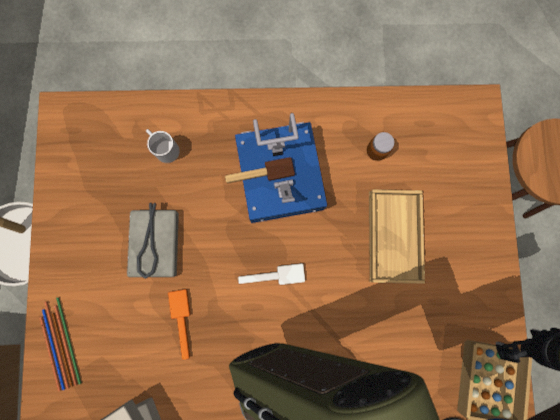

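The wooden paddle (top view: blade 280,168, handle 233,177) has two look-alikes, one white (290,275) and one orange (178,303). I choose the wooden one lying on the blue lid. The tray is at (397,237), to the right.

```bash
python3 - <<'E'
from h import *
np.set_printoptions(precision=4,suppress=True)
def rect(P):
    c,s,a=cv2.minAreaRect((P[:,:2]*1000).astype(np.float32));return np.round(c,1),np.round(s,1),round(a,2)
for n in ["top","scene"]:
    p=env.read_camera(n);C=cloud(p);c=p["color"].astype(int);ok=p["depth"]>0
    r,g,b=c[...,0],c[...,1],c[...,2]
    X,Y,Z=C[...,0],C[...,1],C[...,2]
    near=ok&(abs(X-.63)<.25)&(abs(Y)<.22)
    m=near&(b>r+40)&(abs(Z-.09)<.006); print(n,"lid",rect(C[m]),np.median(Z[m]))
    m=ok&(abs(X-.45)<.2)&(abs(Y+.355)<.13)&(abs(Z-.045)<.006);print("tray rim",rect(C[m]),np.median(Z[m]),m.sum())
    m=ok&(abs(X-.45)<.08)&(abs(Y+.355)<.03);print("tray floor",np.median(Z[m]))
    # paddle: brown/wood on lid and handle
    m=near&(Z>.096)&(Z<.12)&(r>b+25); k=cv2.connectedComponentsWithStats(m.astype(np.uint8))
    i=1+np.argmax(k[2][1:,4]); m=k[1]==i; print("paddle",rect(C[m]),np.median(Z[m]),k[2][i])
    blade=m&(r<130);hand=m&(r>150)
    for q in(blade,hand): print(rect(C[q]),np.median(C[q],0),q.sum())
    m=near&(Z>.205)&(Z<.225);print("rail",rect(C[m]),np.median(C[m],0),m.sum())
    m=near&(Z>.125)&(Z<.2)&(X<.61);print("hasp",np.median(C[m],0), C[m][Z[m].argmax()],rect(C[m]))
    if n=="top": save(p,"pics/crop1.png",(215,100,345,230),5)
    else: save(p,"pics/crop2.png",(165,170,305,310),5)
E
```

```text
top lid (array([650.8, -16.7]), array([258.9, 227.9]), 8.81) 0.08940074188567126
tray rim (array([ 453.5, -364.4]), array([156.1, 280.3]), 87.34) 0.04399845968266991 929
tray floor 0.009463593279046889
paddle (array([639.7,  45.3]), array([ 53. , 196.7]), 9.45) 0.10692742008436107 [225 158  69  25 794]
(array([645.2,  12.3]), array([ 53. , 129.8]), 9.45) [ 0.6486 -0.0133  0.107 ] 476
(array([633.7,  83.3]), array([ 22., 120.]), 8.45) [0.6334 0.0855 0.107 ] 300
rail (array([730.3,  -4.8]), array([ 74.3, 111.4]), 8.16) [ 0.7088 -0.008   0.2161] 383
hasp [ 0.5631 -0.0309  0.1573] [ 0.5478 -0.047   0.1824] (array([567. , -31.8]), array([53.6, 33.3]), 4.78)
scene lid (array([654.9, -12.8]), array([260.2, 229.3]), 9.01) 0.0891656352978889
tray rim (array([ 456.2, -361.1]), array([161.2, 282. ]), 87.12) 0.042987370610129805 769
tray floor 0.00863004232165876
paddle (array([647.7,  48.7]), array([ 52.8, 197.1]), 5.56) 0.10669040855289835 [226 223  66  49 771]
(array([646. ,  38.6]), array([ 53.2, 175.6]), 10.16) [0.6461 0.0072 0.1065] 369
(array([636.7,  85.7]), array([ 22.7, 121.6]), 10.14) [0.6372 0.0898 0.1072] 357
rail (array([733.4,  -1.8]), array([ 75.1, 112. ]), 8.61) [ 0.7157 -0.0033  0.2156] 507
hasp [ 0.5679 -0.0266  0.1537] [ 0.5511 -0.0376  0.1852] (array([570.7, -27.7]), array([58.6, 32.8]), 8.85)
```

View pics/crop2.png

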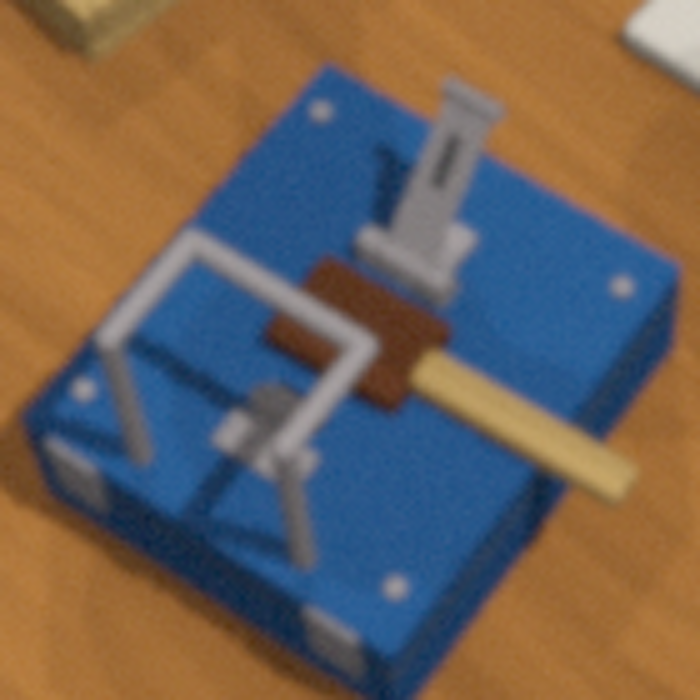

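View pics/crop1.png

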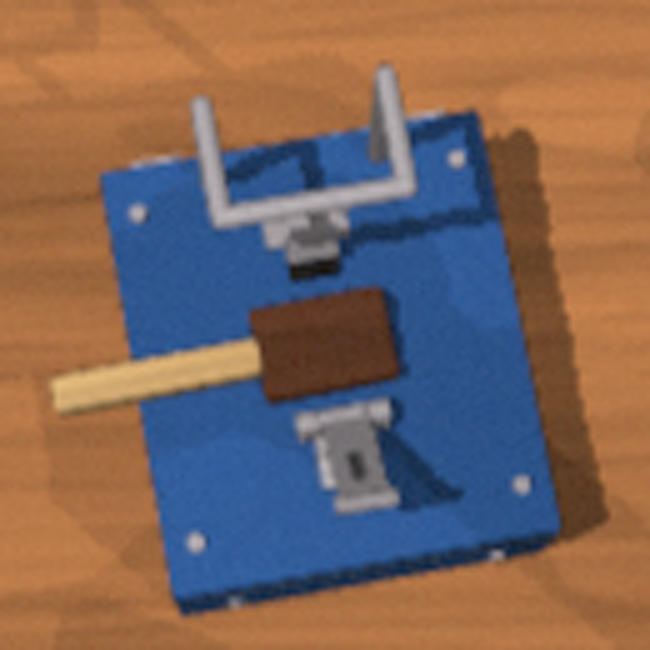

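The crops confirm the wooden paddle (dark blade, light handle) on the lid, with its handle out past the lid's left edge. The hasp is folded back towards the robot. The two cameras agree to about 4 mm, so I'll average them.

```bash
cat >> h.py <<'E'
def down(yaw_x): # tool pointing down, tool x at yaw (deg)
    return R.from_euler("z",yaw_x,degrees=True)*R.from_euler("x",180,degrees=True)
def cur():
    s=env.sense();return np.array(s["position"]),R.from_quat(np.roll(s["tcp_rot"],-1))
def plan(p,r,wps,nmax=.24,amax=40):
    """print rounded call targets (tool frame, mm->m, deg) from pose p,r through waypoints"""
    for P,Q in wps:
        P=np.array(P,float);d=np.linalg.norm(P-p);w=(r.inv()*Q).as_rotvec();a=np.degrees(np.linalg.norm(w))
        n=int(max(1,np.ceil(d/nmax),np.ceil(a/amax)));p0,r0=p,r
        for i in range(1,n+1):
            t=p0+(P-p0)*i/n;q=r0*R.from_rotvec(w*i/n)
            dx=np.round(r.inv().apply(t-p),3);dr=np.round(np.degrees((r.inv()*q).as_rotvec()),1)
            rows=max(np.linalg.norm(dx)/.05,np.linalg.norm(dr)/8.59)
            print(list(dx)+list(dr),"rows %.1f"%rows)
            p=p+r.apply(dx);r=r*R.from_rotvec(np.radians(dr))
        print("  ->",p.round(3))
    return p,r
E
python3 - <<'E'
from h import *
p,r=cur()
g=[.629,.122]
plan(p,r,[([.25,-.45,.32],r),([*g,.32],down(99.3)),([*g,.13],down(99.3))])
E
```

```text
[np.float64(0.106), np.float64(-0.096), np.float64(-0.089), np.float64(0.0), np.float64(0.0), np.float64(0.0)] rows 3.4
  -> [ 0.25 -0.45  0.32]
[np.float64(0.177), np.float64(-0.145), np.float64(0.0), np.float64(-0.0), np.float64(0.0), np.float64(-27.4)] rows 4.6
[np.float64(0.224), np.float64(-0.048), np.float64(0.0), np.float64(-0.0), np.float64(-0.0), np.float64(-27.4)] rows 4.6
[np.float64(0.22), np.float64(0.061), np.float64(0.0), np.float64(-0.0), np.float64(-0.0), np.float64(-27.4)] rows 4.6
  -> [0.628 0.122 0.32 ]
[np.float64(0.0), np.float64(0.001), np.float64(0.19), np.float64(-0.0), np.float64(-0.0), np.float64(0.0)] rows 3.8
  -> [0.629 0.122 0.13 ]
```

Emit:
jog_arm(deltas=[[0.106, -0.096, -0.089, 0, 0, 0, 1], [0.106, -0.096, -0.089, 0, 0, 0, 1], [0.106, -0.096, -0.089, 0, 0, 0, 1], [0.106, -0.096, -0.089, 0, 0, 0, 1], [0.106, -0.096, -0.089, 0, 0, 0, 1]])

```text
t: 2.15
position: [0.2511, -0.4499, 0.3225]
tcp_rot: [0.002, 0.989, 0.15, 0.001]
contact_force: [-0.5, -0.7, -0.4]
grip_width: 0.0856
grip_force: 0.0
```

Emit:
jog_arm(deltas=[[0.177, -0.145, 0, 0, 0, -27.4, 1], [0.177, -0.145, 0, 0, 0, -27.4, 1], [0.177, -0.145, 0, 0, 0, -27.4, 1], [0.177, -0.145, 0, 0, 0, -27.4, 1], [0.177, -0.145, 0, 0, 0, -27.4, 1]])

```text
t: 2.65
position: [0.377, -0.2582, 0.3191]
tcp_rot: [-0.001, 0.925, 0.38, -0.0]
contact_force: [0.5, -0.7, -0.3]
grip_width: 0.0853
grip_force: 0.0
```

Emit:
jog_arm(deltas=[[0.224, -0.048, 0, 0, 0, -27.4, 1], [0.224, -0.048, 0, 0, 0, -27.4, 1], [0.224, -0.048, 0, 0, 0, -27.4, 1], [0.224, -0.048, 0, 0, 0, -27.4, 1], [0.224, -0.048, 0, 0, 0, -27.4, 1]])

```text
t: 3.15
position: [0.5038, -0.0667, 0.3187]
tcp_rot: [-0.0, 0.809, 0.588, -0.0]
contact_force: [1.1, 0.1, 0.1]
grip_width: 0.0855
grip_force: 0.0
```

Emit:
jog_arm(deltas=[[0.22, 0.061, 0, 0, 0, -27.4, 1], [0.22, 0.061, 0, 0, 0, -27.4, 1], [0.22, 0.061, 0, 0, 0, -27.4, 1], [0.22, 0.061, 0, 0, 0, -27.4, 1], [0.22, 0.061, 0, 0, 0, -27.4, 1]])

```text
t: 3.65
position: [0.6305, 0.1237, 0.3177]
tcp_rot: [-0.001, 0.647, 0.763, -0.001]
contact_force: [0.4, -0.2, -0.4]
grip_width: 0.0852
grip_force: 0.0
```

Emit:
jog_arm(deltas=[[0.001, 0, 0.05, 0, 0, 0, 1], [0.001, 0, 0.1, 0, 0, 0, 1], [0.001, 0, 0.15, 0, 0, 0, 1], [0.001, 0, 0.19, 0, 0, 0, 1], [0.001, 0, 0.19, 0, 0, 0, 1]])

```text
t: 4.15
position: [0.6234, 0.1205, 0.1223]
tcp_rot: [-0.004, 0.648, 0.762, -0.005]
contact_force: [-1.1, -0.6, -1.1]
grip_width: 0.0851
grip_force: 0.0
```

```bash
python3 - <<'E'
from h import *
print(env.sense()["joints"],cur()[0])
for n in ["scene","top"]:
    p=env.read_camera(n); 
    for r in env.place_of("paddle_grip",p)[:3]:
        v,u=r["centre"]; print(n,r["conf"],u*560,v*420,world(p,u*560,v*420).round(4))
    if n=="scene": save(p,"pics/g1.png",(215,170,355,310),5)
E
```

```text
[ 1.91184481e-01  4.48754515e-01 -1.05296373e-01  1.02978087e+00
 -5.24786700e-04  1.60039374e+00] [0.62342546 0.12048613 0.12226687]
scene 0.9 281.176 261.198 [0.6309 0.1207 0.1078]
scene 0.82 347.59200000000004 202.398 [0.3366 0.106  0.0153]
scene 0.58 442.176 194.292 [0.1313 0.2864 0.0129]
top 0.68 184.296 353.21999999999997 [0.2621 0.1148 0.7632]
```

View pics/g1.png

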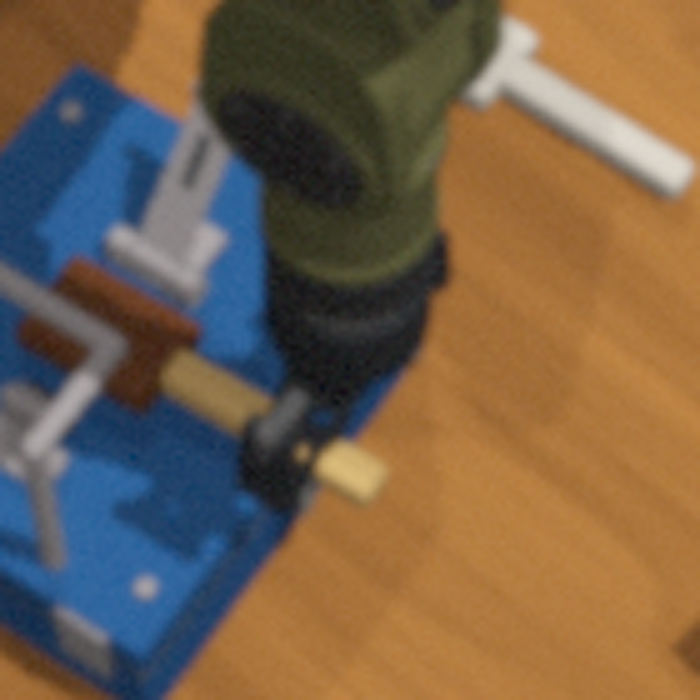

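The fingers straddle the handle at crop pixel (290,440). Now to lower and check the height.

Emit:
jog_arm(deltas=[[0, 0, 0.03, 0, 0, 0, 1], [0, 0, 0.049, 0, 0, 0, 1], [0, 0, 0.049, 0, 0, 0, 1], [0, 0, 0.049, 0, 0, 0, 1]])

```text
t: 4.75
position: [0.6298, 0.1228, 0.0835]
tcp_rot: [0.001, 0.647, 0.762, 0.001]
contact_force: [0.4, 0.8, 0.9]
grip_width: 0.0852
grip_force: 0.0
```

Emit:
jog_arm(deltas=[[0, 0, 0, 0, 0, 0, 0], [0, 0, 0, 0, 0, 0, 0], [0, 0, 0, 0, 0, 0, 0], [0, 0, 0, 0, 0, 0, 0], [0, 0, 0, 0, 0, 0, 0]])

```text
t: 5.25
position: [0.6286, 0.1227, 0.0819]
tcp_rot: [0.0, 0.647, 0.762, 0.0]
contact_force: [-0.9, -1.0, 3.7]
grip_width: 0.0211
grip_force: 62.1
```

Emit:
jog_arm(deltas=[[0, 0, 0, 0, 0, 0, 0], [0, 0, 0, 0, 0, 0, 0], [0, 0, 0, 0, 0, 0, 0], [0, 0, 0, 0, 0, 0, 0], [0, 0, 0, 0, 0, 0, 0]])

```text
t: 5.75
position: [0.6286, 0.1227, 0.0818]
tcp_rot: [0.0, 0.647, 0.762, 0.0]
contact_force: [-1.3, -0.2, 6.3]
grip_width: 0.021
grip_force: 62.3
```

Emit:
jog_arm(deltas=[[0, 0, -0.01, 0, 0, 0, 0], [0, 0, -0.04, 0, 0, 0, 0], [0, 0, -0.08, 0, 0, 0, 0], [0, 0, -0.12, 0, 0, 0, 0], [0, 0, -0.12, 0, 0, 0, 0]])

```text
t: 6.25
position: [0.6316, 0.1234, 0.208]
tcp_rot: [0.003, 0.647, 0.762, 0.004]
contact_force: [0.3, 1.0, -0.4]
grip_width: 0.021
grip_force: 61.6
```

Emit:
jog_arm(deltas=[[0, 0, -0.04, 0, 0, 0, 0], [0, 0, -0.08, 0, 0, 0, 0], [0, 0, -0.12, 0, 0, 0, 0], [0, 0, -0.12, 0, 0, 0, 0], [0, 0, -0.12, 0, 0, 0, 0]])

```text
t: 6.75
position: [0.6287, 0.1228, 0.3218]
tcp_rot: [0.0, 0.647, 0.762, 0.001]
contact_force: [-0.6, -0.3, -3.0]
grip_width: 0.0209
grip_force: 61.5
```

```bash
python3 - <<'E'
from h import *
s=env.sense();print(s["contact_force"],s["moment"],s["grip_width"])
p,r=cur();print(p)
plan(p,r,[([.533,-.367,.30],down(-2.8)),([.533,-.367,.07],down(-2.8))],.17,30)
E
```

```text
[-0.56177586 -0.30949673 -3.04087238] [ 0.08809974  0.05222808 -0.00491228] 0.02091695313386663
[0.62869294 0.12284718 0.32179869]
[np.float64(-0.117), np.float64(-0.043), np.float64(0.005), np.float64(0.0), np.float64(-0.0), np.float64(25.5)] rows 3.0
[np.float64(-0.124), np.float64(0.011), np.float64(0.006), np.float64(0.0), np.float64(-0.0), np.float64(25.6)] rows 3.0
[np.float64(-0.108), np.float64(0.064), np.float64(0.005), np.float64(0.0), np.float64(-0.1), np.float64(25.5)] rows 3.0
[np.float64(-0.069), np.float64(0.103), np.float64(0.006), np.float64(0.0), np.float64(0.0), np.float64(25.5)] rows 3.0
  -> [ 0.533 -0.367  0.3  ]
[np.float64(-0.0), np.float64(0.0), np.float64(0.115), np.float64(0.0), np.float64(0.0), np.float64(0.0)] rows 2.3
[np.float64(-0.0), np.float64(0.0), np.float64(0.115), np.float64(0.0), np.float64(0.0), np.float64(0.0)] rows 2.3
  -> [ 0.533 -0.367  0.07 ]
```

Emit:
jog_arm(deltas=[[-0.03, -0.011, 0.001, 0, 0, 6.4, 0], [-0.06, -0.022, 0.002, 0, 0, 12.8, 0], [-0.09, -0.033, 0.003, 0, 0, 19, 0], [-0.117, -0.043, 0.005, 0, 0, 25.5, 0]])

```text
t: 7.15
position: [0.6034, -0.0009, 0.3139]
tcp_rot: [-0.001, 0.801, 0.599, -0.002]
contact_force: [-0.5, -0.4, -0.9]
grip_width: 0.021
grip_force: 61.6
```

Emit:
jog_arm(deltas=[[-0.031, 0.003, 0.002, 0, 0, 6.4, 0], [-0.062, 0.006, 0.003, 0, 0, 12.8, 0], [-0.093, 0.008, 0.005, 0, 0, 19.2, 0], [-0.124, 0.011, 0.006, 0, 0, 25.6, 0]])

```text
t: 7.55
position: [0.5792, -0.1228, 0.3077]
tcp_rot: [-0.001, 0.914, 0.406, -0.002]
contact_force: [1.0, 0.2, -0.3]
grip_width: 0.0209
grip_force: 61.6
```

Emit:
jog_arm(deltas=[[-0.027, 0.016, 0.002, 0, 0, 6.4, 0], [-0.054, 0.032, 0.003, 0, 0, 12.8, 0], [-0.081, 0.048, 0.004, 0, 0, 19, 0], [-0.108, 0.064, 0.005, 0, 0, 25.5, 0]])

```text
t: 7.95
position: [0.5552, -0.2458, 0.3028]
tcp_rot: [-0.001, 0.981, 0.195, -0.002]
contact_force: [-0.5, -0.7, -1.4]
grip_width: 0.0208
grip_force: 61.6
```

Emit:
jog_arm(deltas=[[-0.017, 0.026, 0.002, 0, 0, 6.4, 0], [-0.034, 0.052, 0.003, 0, 0, 12.8, 0], [-0.052, 0.078, 0.005, 0, 0, 19, 0], [-0.069, 0.103, 0.006, 0, 0, 25.5, 0], [-0.069, 0.103, 0.006, 0, 0, 25.5, 0]])

```text
t: 8.45
position: [0.5307, -0.3695, 0.2961]
tcp_rot: [-0.001, 1.0, -0.027, -0.002]
contact_force: [-0.2, -0.5, -1.2]
grip_width: 0.0211
grip_force: 61.5
```

Emit:
jog_arm(deltas=[[0, 0, 0.04, 0, 0, 0, 0], [0, 0, 0.09, 0, 0, 0, 0], [0, 0, 0.14, 0, 0, 0, 0], [0, 0, 0.18, 0, 0, 0, 0], [0, 0, 0.18, 0, 0, 0, 0]])

```text
t: 8.95
position: [0.5276, -0.3624, 0.1113]
tcp_rot: [-0.004, 1.0, -0.024, -0.006]
contact_force: [-0.3, 0.3, -0.1]
grip_width: 0.0209
grip_force: 61.4
```

```bash
python3 - <<'E'
from h import *
p=env.read_camera("top");save(p,"pics/t1.png",(330,150,470,310),4)
s=env.sense();print(s["position"],s["tcp_rot"],s["contact_force"],s["joints"])
E
```

```text
[ 0.52977464 -0.364006    0.11539277] [-0.00248081  0.99970989 -0.02368539 -0.00360341] [ 0.76140467 -1.02658668 -1.0656632 ] [-6.02123274e-01  4.64098233e-01 -9.79842027e-02  1.01746092e+00
  2.14391984e-04  2.58684410e+00]
```

View pics/t1.png

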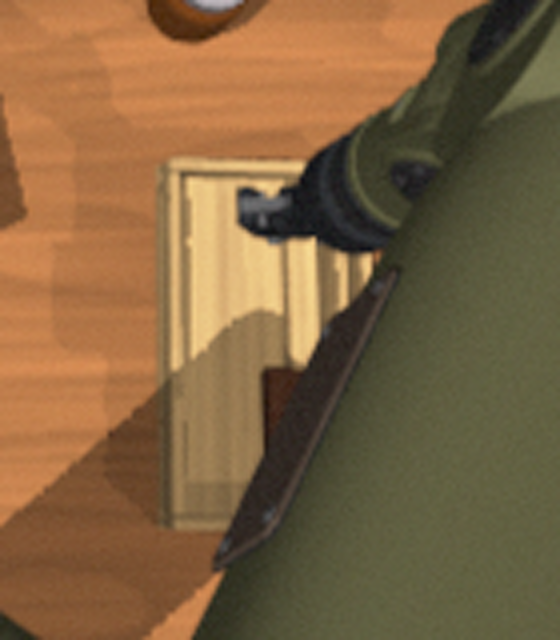

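The paddle hangs over the tray, with the gripper at (270,210) and the blade at (285,400), both inside the walls. Lowering.

Emit:
jog_arm(deltas=[[0, 0, 0.03, 0, 0, 0, 0], [0, 0, 0.06, 0, 0, 0, 0], [0, 0, 0.08, 0, 0, 0, 0], [0, 0, 0.09, 0, 0, 0, 0], [0, 0, 0.09, 0, 0, 0, 0]])

```text
t: 9.5
position: [0.5331, -0.3667, 0.0299]
tcp_rot: [-0.0, 1.0, -0.024, 0.0]
contact_force: [0.3, -0.5, -0.5]
grip_width: 0.0207
grip_force: 61.5
```

Emit:
jog_arm(deltas=[[0, 0, 0.004, 0, 0, 0, 0], [0, 0, 0.008, 0, 0, 0, 0], [0, 0, 0.008, 0, 0, 0, 0]])

```text
t: 9.8
position: [0.5331, -0.3669, 0.0218]
tcp_rot: [0.0, 1.0, -0.024, 0.0]
contact_force: [-0.4, -0.5, -1.4]
grip_width: 0.021
grip_force: 61.5
```

Emit:
jog_arm(deltas=[[0, 0, 0.004, 0, 0, 0, 0], [0, 0, 0.008, 0, 0, 0, 0], [0, 0, 0.008, 0, 0, 0, 0]])

```text
t: 10.1
position: [0.5323, -0.3664, 0.0126]
tcp_rot: [-0.0, 1.0, -0.024, -0.0]
contact_force: [-0.1, -0.3, -0.5]
grip_width: 0.021
grip_force: 61.5
```

Emit:
jog_arm(deltas=[[0, 0, 0, 0, 0, 0, 0.45], [0, 0, 0, 0, 0, 0, 0.45], [0, 0, 0, 0, 0, 0, 0.45], [0, 0, 0, 0, 0, 0, 0.45], [0, 0, 0, 0, 0, 0, 0.45]])

```text
t: 10.6
position: [0.5328, -0.3668, 0.0134]
tcp_rot: [0.0, 1.0, -0.024, 0.0]
contact_force: [-0.8, -0.2, 0.1]
grip_width: 0.0382
grip_force: 0.0
```

Emit:
jog_arm(deltas=[[0, 0, -0.04, 0, 0, 0, 0.45], [0, 0, -0.09, 0, 0, 0, 0.45], [0, 0, -0.14, 0, 0, 0, 0.45], [0, 0, -0.19, 0, 0, 0, 0.45], [0, 0, -0.24, 0, 0, 0, 0.45]])

```text
t: 11.1
position: [0.5324, -0.3665, 0.2556]
tcp_rot: [0.0, 1.0, -0.024, 0.0]
contact_force: [1.1, -0.7, -0.2]
grip_width: 0.0384
grip_force: 0.0
```

```bash
cat >> h.py <<'E'
CY=8.9; CO=np.array([.6529,-.0148,0])
RC=R.from_euler("z",CY,degrees=True)
def c2w(q): return RC.apply(np.array(q)/1000)+CO
def w2c(P): return RC.inv().apply(np.array(P)-CO)*1000
def lean(d): return down(CY+180)*R.from_euler("y",-d,degrees=True)
E
python3 - <<'E'
from h import *
np.set_printoptions(precision=1,suppress=True)
p2=[]
for n in ["scene","top"]:
    p=env.read_camera(n);C=cloud(p);off=np.array([.002,.002,0])*(1 if n=="top" else -1)
    C=C+off;K=w2c(C.reshape(-1,3)).reshape(C.shape);ok=p["depth"]>0
    m=ok&(abs(K[...,1])<14)&(K[...,2]>112)&(K[...,0]<-40)&(K[...,0]>-150)&(K[...,2]<210)
    q=K[m];a=np.arctan2(q[:,2]-104,q[:,0]+45);rr=np.hypot(q[:,2]-104,q[:,0]+45)
    print(n,"hasp ang",np.median(a[(rr>40)&(rr<85)]),"max r",np.percentile(rr,98),"y",np.median(q[:,1]),len(q))
    for x0 in range(20,80,5):
        m=ok&(abs(K[...,1])<14)&(abs(K[...,0]-x0)<3)&(K[...,2]<150)&(K[...,2]>70)
        if m.any(): print(x0,np.percentile(K[m][:,2],[10,50,90]),m.sum(),end=" | ")
    print()
    for t in ["hinge","rail","hasp_end","paddle_mid","paddle"]:
        for r in env.place_of(t,p)[:2]:
            v,u=r["centre"];print(t,round(r["conf"],2),w2c(world(p,u*560,v*420)+off), world(p,u*560,v*420).round(3).tolist())
    if n=="scene": save(p,"pics/s3.png",(130,100,310,300),4)
E
```

```text
scene hasp ang 2.2774504720936295 max r 99.54686223732658 y -0.48183233067668757 346
20 [85.3 87.  92.8] 12 | 25 [86.1 88.3 91.4] 12 | 30 [87.  90.1 91.9] 10 | 35 [87.5 90.5 94.3] 12 | 40 [87.2 90.7 96.1] 8 | 45 [87.7 95.6 98.6] 11 | 50 [ 89.  107.9 110.5] 8 | 55 [ 87.1 110.4 115.3] 15 | 60 [ 88.6 117.4 122.2] 20 | 65 [ 91.4 108.1 120.8] 38 | 70 [88.5 93.9 96.7] 13 | 75 [89.3 91.6 94.3] 15 | 
hinge 0.59 [-42.4  -0.  106.9] [0.613, -0.019, 0.107]
rail 0.97 [-13.2 -60.2  87.6] [0.651, -0.074, 0.088]
hasp_end 0.55 [-107.     0.7  176.9] [0.549, -0.029, 0.177]
hasp_end 0.19 [-307.7 -292.5   26.3] [0.396, -0.349, 0.026]
paddle_mid 0.84 [-242.7 -306.3   24.5] [0.462, -0.353, 0.024]
paddle_mid 0.58 [-380.5  364.3   16.2] [0.223, 0.288, 0.016]
paddle 0.91 [-292.  -294.5   24.2] [0.412, -0.349, 0.024]
paddle 0.83 [-316.4  359.9   18. ] [0.287, 0.294, 0.018]
top hasp ang 2.248385930924757 max r 100.79074888520555 y 0.00398177270230992 182
20 [85.9 89.6 91.7] 18 | 25 [85.1 89.6 92. ] 20 | 30 [85.5 88.9 91.1] 18 | 35 [87.  88.8 90.9] 20 | 40 [87.4 90.7 92.6] 18 | 45 [87.7 93.1 99.1] 26 | 50 [ 95.2 101.  112.2] 31 | 55 [ 98.4 110.9 116. ] 27 | 60 [109.  116.3 120.2] 28 | 65 [116.1 118.7 121.3] 19 | 75 [91.9 93.6 95.1] 10 | 
hinge 0.64 [-50.8  -0.3 114.9] [0.601, -0.025, 0.115]
rail 0.64 [ 44.1  -2.7 212.7] [0.695, -0.013, 0.213]
rail 0.21 [-123.5  417.2   39.3] [0.464, 0.376, 0.039]
hasp_end 0.62 [-100.7  -10.7   91. ] [0.553, -0.043, 0.091]
paddle_mid 0.86 [-244.9 -309.    26.3] [0.457, -0.36, 0.026]
paddle_mid 0.86 [-300.9   79.4   15.9] [0.341, 0.015, 0.016]
paddle 0.63 [-314.1   24.3   18.6] [0.337, -0.041, 0.019]
paddle 0.59 [-327.5  361.7   15.7] [0.271, 0.29, 0.016]
```

View pics/s3.png

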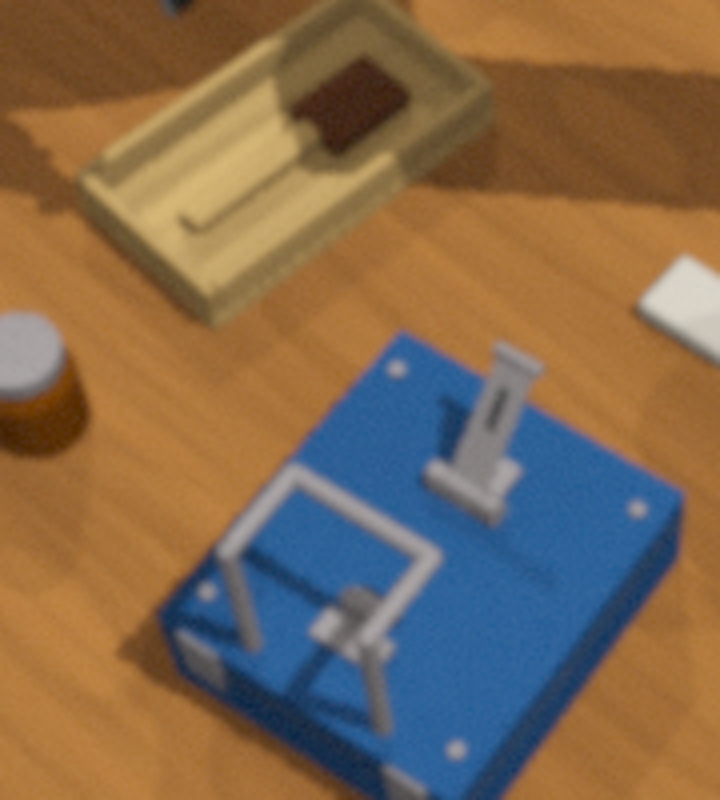

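The picture shows the paddle flat inside the tray, blade at (350,105) and handle end at (195,215). The hasp is upright-back at about 2.28 rad, and the catch at (355,610) is free. Next I turn the tool and go in behind the hasp.

```bash
python3 - <<'E'
from h import *
np.set_printoptions(precision=3,suppress=True)
p,r=cur();print(p)
A=c2w([-190,0,240]);B=c2w([-113,0,140]);print(A,B)
plan(p,r,[([.52,-.30,.33],down(55)),([.49,-.2,.34],down(120)),(A+[0,0,.05],lean(0)),(A,lean(40)),(B,lean(40))])
E
```

```text
[ 0.532 -0.366  0.252]
[ 0.465 -0.044  0.24 ] [ 0.541 -0.032  0.14 ]
[np.float64(-0.008), np.float64(-0.033), np.float64(-0.039), np.float64(-0.0), np.float64(0.0), np.float64(-28.9)] rows 3.4
[np.float64(0.009), np.float64(-0.032), np.float64(-0.039), np.float64(-0.1), np.float64(0.0), np.float64(-28.9)] rows 3.4
  -> [ 0.52 -0.3   0.33]
[np.float64(0.033), np.float64(-0.041), np.float64(-0.005), np.float64(-0.0), np.float64(0.0), np.float64(-32.5)] rows 3.8
[np.float64(0.049), np.float64(-0.018), np.float64(-0.005), np.float64(-0.0), np.float64(0.0), np.float64(-32.5)] rows 3.8
  -> [ 0.49 -0.2   0.34]
[np.float64(0.074), np.float64(0.028), np.float64(0.025), np.float64(-0.0), np.float64(-0.0), np.float64(-34.4)] rows 4.0
[np.float64(0.044), np.float64(0.065), np.float64(0.025), np.float64(-0.0), np.float64(-0.0), np.float64(-34.5)] rows 4.0
  -> [ 0.465 -0.044  0.29 ]
[np.float64(-0.0), np.float64(0.0), np.float64(0.025), np.float64(-0.0), np.float64(-20.0), np.float64(0.0)] rows 2.3
[np.float64(0.008), np.float64(0.0), np.float64(0.024), np.float64(0.0), np.float64(-20.0), np.float64(0.0)] rows 2.3
  -> [ 0.466 -0.044  0.24 ]
[np.float64(0.006), np.float64(0.0), np.float64(0.126), np.float64(0.0), np.float64(-0.0), np.float64(0.0)] rows 2.5
  -> [ 0.541 -0.033  0.139]
```

Emit:
jog_arm(deltas=[[-0.008, -0.033, -0.039, 0, 0, -28.9, 0], [-0.008, -0.033, -0.039, 0, 0, -28.9, 0], [-0.008, -0.033, -0.039, 0, 0, -28.9, 0], [-0.008, -0.033, -0.039, 0, 0, -28.9, 0]])

```text
t: 12.1
position: [0.5264, -0.3331, 0.2924]
tcp_rot: [0.0, 0.974, 0.228, 0.0]
contact_force: [0.6, 0.2, -0.4]
grip_width: 0.0001
grip_force: 0.0
```

Emit:
jog_arm(deltas=[[0.009, -0.032, -0.039, 0, 0, -28.9, 0], [0.009, -0.032, -0.039, 0, 0, -28.9, 0], [0.009, -0.032, -0.039, 0, 0, -28.9, 0], [0.009, -0.032, -0.039, 0, 0, -28.9, 0]])

```text
t: 12.5
position: [0.5204, -0.3004, 0.3314]
tcp_rot: [0.0, 0.886, 0.464, 0.0]
contact_force: [0.4, -0.6, -0.2]
grip_width: -0.0002
grip_force: 0.0
```

Emit:
jog_arm(deltas=[[0.033, -0.041, -0.005, 0, 0, -32.5, 0], [0.033, -0.041, -0.005, 0, 0, -32.5, 0], [0.033, -0.041, -0.005, 0, 0, -32.5, 0], [0.033, -0.041, -0.005, 0, 0, -32.5, 0]])

```text
t: 12.9
position: [0.5055, -0.2496, 0.3362]
tcp_rot: [-0.0, 0.72, 0.694, -0.0]
contact_force: [-0.1, 0.4, -0.4]
grip_width: -0.0002
grip_force: 0.0
```

Emit:
jog_arm(deltas=[[0.049, -0.018, -0.005, 0, 0, -32.5, 0], [0.049, -0.018, -0.005, 0, 0, -32.5, 0], [0.049, -0.018, -0.005, 0, 0, -32.5, 0], [0.049, -0.018, -0.005, 0, 0, -32.5, 0]])

```text
t: 13.3
position: [0.4897, -0.1999, 0.3412]
tcp_rot: [-0.0, 0.497, 0.868, -0.0]
contact_force: [0.5, 0.5, -0.3]
grip_width: 0.0002
grip_force: 0.0
```

Emit:
jog_arm(deltas=[[0.074, 0.028, 0.025, 0, 0, -34.4, 0], [0.074, 0.028, 0.025, 0, 0, -34.4, 0], [0.074, 0.028, 0.025, 0, 0, -34.4, 0], [0.074, 0.028, 0.025, 0, 0, -34.4, 0], [0.074, 0.028, 0.025, 0, 0, -34.4, 0]])

```text
t: 13.8
position: [0.4769, -0.1219, 0.3161]
tcp_rot: [-0.0, 0.221, 0.975, -0.0]
contact_force: [0.1, 0.4, 0.3]
grip_width: -0.0002
grip_force: 0.0
```

Emit:
jog_arm(deltas=[[0.044, 0.065, 0.025, 0, 0, -34.5, 0], [0.044, 0.065, 0.025, 0, 0, -34.5, 0], [0.044, 0.065, 0.025, 0, 0, -34.5, 0], [0.044, 0.065, 0.025, 0, 0, -34.5, 0], [0.044, 0.065, 0.025, 0, 0, -34.5, 0]])

```text
t: 14.3
position: [0.4653, -0.0446, 0.2912]
tcp_rot: [-0.0, -0.077, 0.997, 0.0]
contact_force: [0.2, -0.3, 0.4]
grip_width: -0.0
grip_force: 0.0
```

Emit:
jog_arm(deltas=[[0, 0, 0.025, 0, -20, 0, 0], [0, 0, 0.025, 0, -20, 0, 0], [0, 0, 0.025, 0, -20, 0, 0]])

```text
t: 14.6
position: [0.4622, -0.0448, 0.2638]
tcp_rot: [0.173, -0.073, 0.982, 0.014]
contact_force: [0.1, 0.0, 0.0]
grip_width: 0.0003
grip_force: 0.0
```

Emit:
jog_arm(deltas=[[0.008, 0, 0.024, 0, -20, 0, 0], [0.008, 0, 0.024, 0, -20, 0, 0], [0.008, 0, 0.024, 0, -20, 0, 0], [0.008, 0, 0.024, 0, -20, 0, 0]])

```text
t: 15.0
position: [0.4634, -0.0449, 0.2386]
tcp_rot: [0.34, -0.069, 0.937, 0.027]
contact_force: [0.5, -0.5, 0.7]
grip_width: 0.0002
grip_force: 0.0
```

```bash
python3 - <<'E'
from h import *
np.set_printoptions(precision=3,suppress=True)
p,r=cur();s=env.sense();print(p,w2c(p),np.array(s["joints"]),s["contact_force"],np.degrees((r.inv()*lean(40)).as_rotvec()))
B=c2w([-113,0,140])
p,r=plan(p,r,[(B,lean(40))])
E
```

```text
[ 0.463 -0.045  0.239] [-191.912   -0.437  238.633] [-0.297 -0.47  -0.982  0.413  0.283 -0.349] [ 0.517 -0.512  0.66 ] [-0.041 -0.092 -0.422]
[np.float64(0.003), np.float64(0.001), np.float64(0.126), np.float64(-0.0), np.float64(-0.1), np.float64(-0.4)] rows 2.5
  -> [ 0.541 -0.032  0.14 ]
```

Emit:
jog_arm(deltas=[[0.003, 0.001, 0.04, 0, 0, -0.4, 0], [0.003, 0.001, 0.08, 0, 0, -0.4, 0], [0.003, 0.001, 0.126, 0, 0, -0.4, 0], [0.003, 0.001, 0.126, 0, 0, -0.4, 0]])

```text
t: 15.4
position: [0.5496, -0.0322, 0.14]
tcp_rot: [0.332, -0.075, 0.94, 0.028]
contact_force: [-1.4, -0.2, 0.1]
grip_width: 0.0
grip_force: 0.0
```

Emit:
jog_arm(deltas=[[-0.01, 0, 0.003, 0, 0, 0, 0], [-0.02, 0, 0.006, 0, 0, 0, 0], [-0.03, 0, 0.009, 0, 0, 0, 0]])

```text
t: 15.7
position: [0.5787, -0.0284, 0.1621]
tcp_rot: [0.339, -0.076, 0.937, 0.026]
contact_force: [-1.2, 0.2, -0.7]
grip_width: 0.0001
grip_force: 0.6
```

Emit:
jog_arm(deltas=[[-0.01, 0, 0.003, 0, 0, 0, 0], [-0.02, 0, 0.006, 0, 0, 0, 0], [-0.03, 0, 0.009, 0, 0, 0, 0], [-0.04, 0, 0.012, 0, 0, 0, 0], [-0.045, 0, 0.014, 0, 0, 0, 0]])

```text
t: 16.2
position: [0.6215, -0.0209, 0.1781]
tcp_rot: [0.338, -0.077, 0.938, 0.026]
contact_force: [-0.5, -0.7, 1.1]
grip_width: 0.0003
grip_force: 0.3
```

```bash
cat > hasp.py <<'E'
from h import *
np.set_printoptions(precision=2,suppress=True)
def hasp_angle(n="scene"):
    p=env.read_camera(n);C=cloud(p)+np.array([.002,.002,0])*(1 if n=="top" else -1)
    K=w2c(C.reshape(-1,3)).reshape(C.shape);c=p["color"].astype(int)
    grey=(c.max(-1)-c.min(-1)<45)&(c.mean(-1)>90)
    rr=np.hypot(K[...,2]-104,K[...,0]+45)
    m=(p["depth"]>0)&grey&(abs(K[...,1])<16)&(rr>30)&(rr<103)&(K[...,2]>85)
    a=np.arctan2(K[m][:,2]-104,K[m][:,0]+45)
    print(n,"hasp n",m.sum(),"pct",np.percentile(a,[10,30,50,70,90]) if m.any() else "")
    return p
def pos():
    p,r=cur();s=env.sense();print("case",w2c(p),"t",s["t"],"F",RC.inv().apply(s["contact_force"]),"J",np.array(s["joints"]));return p,r
E
python3 - <<'E'
from hasp import *
pos();p=hasp_angle();save(p,"pics/h1.png",(165,140,345,310),4);hasp_angle("top")
E
```

```text
case [-31.95  -1.13 178.11] t 16.2 F [-0.63 -0.64  1.06] J [-0.13 -0.05 -0.86  0.09  0.18 -0.23]
scene hasp n 217 pct [-2.85 -0.23  1.29  1.35  1.5 ]
top hasp n 121 pct [0.   0.1  1.3  1.31 1.4 ]
```

View pics/h1.png

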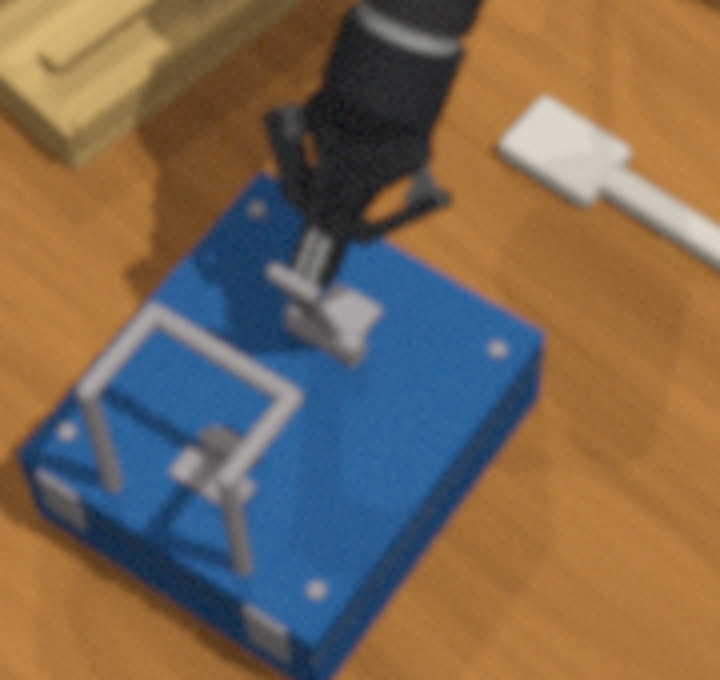

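The hasp stands at about 1.3 rad, with the fingertips behind it at (310,265). I continue along the arc with the tip.

```bash
python3 - <<'E'
from hasp import *
p,r=cur();q0=w2c(p)
def tcp(th,rho=78):
    u=np.array([np.cos(th),np.sin(th)]);n=np.array([-np.sin(th),np.cos(th)])
    return np.array([-45,104])+rho*u+(2.5+11*abs(np.sin(th-np.radians(40))))*n
for th in [1.1,.9,.7,.5,.35,.25,.1,0,-.1]:
    x,z=tcp(th);d=r.inv().apply(c2w([x,0,z])-p);print(th,np.array([x,z]),"tool",d.round(3))
E
```

```text
1.1 [-15.68 176.6 ] tool [-0.01  0.    0.01]
0.9 [ -0.2  168.02] tool [-0.02  0.    0.03]
0.7 [ 13.03 156.18] tool [-0.02  0.    0.04]
0.5 [ 21.21 145.49] tool [-0.02  0.    0.06]
0.35 [ 26.13 136.62] tool [-0.02  0.    0.07]
0.25 [ 28.78 130.34] tool [-0.02  0.    0.07]
0.1 [ 31.74 120.44] tool [-0.01  0.    0.09]
0 [ 33.   113.57] tool [-0.01  0.    0.09]
-0.1 [ 33.65 106.54] tool [-0.01  0.    0.1 ]
```

Emit:
jog_arm(deltas=[[-0.006, 0.001, 0.006, 0, 0, 0, 0], [-0.012, 0.001, 0.012, 0, 0, 0, 0], [-0.015, 0.001, 0.02, 0, 0, 0, 0], [-0.018, 0.001, 0.028, 0, 0, 0, 0], [-0.019, 0.001, 0.036, 0, 0, 0, 0]])

```text
t: 16.8
position: [0.6578, -0.0138, 0.1608]
tcp_rot: [0.338, -0.077, 0.938, 0.026]
contact_force: [-1.1, -0.2, 0.2]
grip_width: -0.0002
grip_force: 0.2
```

Emit:
jog_arm(deltas=[[-0.001, 0, 0.009, 0, 0, 0, 0], [-0.001, 0, 0.016, 0, 0, 0, 0], [-0.001, 0, 0.023, 0, 0, 0, 0], [0, 0, 0.028, 0, 0, 0, 0], [0.001, 0, 0.032, 0, 0, 0, 0]])

```text
t: 17.3
position: [0.6762, -0.0108, 0.1351]
tcp_rot: [0.337, -0.077, 0.938, 0.026]
contact_force: [-0.2, -0.3, -0.4]
grip_width: -0.0
grip_force: 0.2
```

```bash
python3 - <<'E'
from hasp import *
pos();hasp_angle();hasp_angle("top")
E
```

```text
case [ 23.62   0.4  135.1 ] t 17.3 F [-0.27 -0.29 -0.39] J [-0.09  0.12 -0.81 -0.03  0.16 -0.2 ]
scene hasp n 237 pct [-0.31  0.35  0.39  0.45  0.81]
top hasp n 105 pct [0.34 0.36 0.38 0.41 0.71]
```

Emit:
jog_arm(deltas=[[0.001, 0, 0.002, 0, 0, 0, 0], [0.002, 0, 0.004, 0, 0, 0, 0], [0.003, 0, 0.006, 0, 0, 0, 0]])

```text
t: 17.7
position: [0.6779, -0.0106, 0.1295]
tcp_rot: [0.338, -0.077, 0.938, 0.026]
contact_force: [-0.2, 0.0, 0.5]
grip_width: 0.0001
grip_force: 0.2
```

Emit:
jog_arm(deltas=[[0.001, 0, 0.002, 0, 0, 0, 0], [0.001, 0, 0.002, 0, 0, 0, 0]])

```text
t: 17.9
position: [0.678, -0.0105, 0.1267]
tcp_rot: [0.337, -0.077, 0.938, 0.026]
contact_force: [0.3, 0.4, -0.1]
grip_width: -0.0
grip_force: 0.0
```

Emit:
jog_arm(deltas=[[0.001, 0, 0.002, 0, 0, 0, 0], [0.001, 0, 0.002, 0, 0, 0, 0]])

```text
t: 18.1
position: [0.6785, -0.0104, 0.1245]
tcp_rot: [0.337, -0.077, 0.938, 0.026]
contact_force: [-0.1, -0.4, 0.6]
grip_width: -0.0
grip_force: 0.0
```

Emit:
jog_arm(deltas=[[0.001, 0, 0.002, 0, 0, 0, 0], [0.001, 0, 0.002, 0, 0, 0, 0]])

```text
t: 18.3
position: [0.6791, -0.0103, 0.1224]
tcp_rot: [0.337, -0.077, 0.938, 0.026]
contact_force: [0.4, -0.4, 0.2]
grip_width: -0.0004
grip_force: 0.0
```

Emit:
jog_arm(deltas=[[0.001, 0, 0.001, 0, 0, 0, 0], [0.001, 0, 0.001, 0, 0, 0, 0]])

```text
t: 18.5
position: [0.679, -0.0103, 0.1211]
tcp_rot: [0.337, -0.077, 0.938, 0.026]
contact_force: [-0.4, 0.7, -0.3]
grip_width: -0.0001
grip_force: 0.0
```

```bash
python3 - <<'E'
from hasp import *
pos();hasp_angle();hasp_angle("top")
E
```

```text
case [ 26.43   0.38 121.11] t 18.5 F [-0.27  0.8  -0.31] J [-0.09  0.15 -0.82 -0.07  0.16 -0.2 ]
scene hasp n 204 pct [0.05 0.15 0.18 0.29 0.67]
top hasp n 102 pct [0.12 0.16 0.17 0.2  0.52]
```

Emit:
jog_arm(deltas=[[-0.001, 0, 0.002, 0, 0, 0, 0], [-0.002, 0, 0.004, 0, 0, 0, 0], [-0.002, 0, 0.004, 0, 0, 0, 0]])

```text
t: 18.9
position: [0.6834, -0.0097, 0.1195]
tcp_rot: [0.337, -0.077, 0.938, 0.026]
contact_force: [0.1, 0.2, 0.3]
grip_width: 0.0001
grip_force: 0.1
```

Emit:
jog_arm(deltas=[[-0.001, 0, 0.002, 0, 0, 0, 0], [-0.001, 0, 0.002, 0, 0, 0, 0]])

```text
t: 19.1
position: [0.6854, -0.0094, 0.119]
tcp_rot: [0.338, -0.077, 0.938, 0.026]
contact_force: [-3.3, -0.1, 4.4]
grip_width: 0.0001
grip_force: 2.3
```

Emit:
jog_arm(deltas=[[0.001, 0, 0.001, 0, 0, 0, 0], [0.001, 0, 0.001, 0, 0, 0, 0]])

```text
t: 19.3
position: [0.6855, -0.0094, 0.1183]
tcp_rot: [0.338, -0.077, 0.938, 0.026]
contact_force: [-6.5, -0.8, 8.5]
grip_width: 0.0001
grip_force: 4.6
```

Emit:
jog_arm(deltas=[[0.0006, 0, 0.0008, 0, 0, 0, 0], [0.0006, 0, 0.0008, 0, 0, 0, 0]])

```text
t: 19.5
position: [0.6856, -0.0094, 0.1176]
tcp_rot: [0.338, -0.077, 0.937, 0.026]
contact_force: [-8.7, -0.6, 11.8]
grip_width: 0.0
grip_force: 6.1
```

Emit:
jog_arm(deltas=[[0.0006, 0, 0.0008, 0, 0, 0, 0], [0.0006, 0, 0.0008, 0, 0, 0, 0]])

```text
t: 19.7
position: [0.6858, -0.0094, 0.117]
tcp_rot: [0.339, -0.077, 0.937, 0.026]
contact_force: [-11.4, -2.0, 14.1]
grip_width: 0.0002
grip_force: 7.4
```

Emit:
jog_arm(deltas=[[0.0006, 0, 0.0008, 0, 0, 0, 0], [0.0006, 0, 0.0008, 0, 0, 0, 0]])

```text
t: 19.9
position: [0.6858, -0.0094, 0.1162]
tcp_rot: [0.339, -0.077, 0.937, 0.026]
contact_force: [-12.1, -1.5, 14.5]
grip_width: 0.0002
grip_force: 8.2
```

Emit:
jog_arm(deltas=[[0.0006, 0, 0.0008, 0, 0, 0, 0], [0.0006, 0, 0.0008, 0, 0, 0, 0]])

```text
t: 20.1
position: [0.6859, -0.0094, 0.1148]
tcp_rot: [0.339, -0.077, 0.937, 0.026]
contact_force: [-6.9, -0.3, 9.9]
grip_width: 0.0004
grip_force: 4.9
```

Emit:
jog_arm(deltas=[[0.0006, 0, 0.0008, 0, 0, 0, 0], [0.0006, 0, 0.0008, 0, 0, 0, 0]])

```text
t: 20.3
position: [0.6859, -0.0094, 0.1134]
tcp_rot: [0.338, -0.077, 0.938, 0.026]
contact_force: [-3.8, -0.3, 5.9]
grip_width: 0.0002
grip_force: 3.0
```

```bash
python3 - <<'E'
from hasp import *
pos();p=hasp_angle();save(p,"pics/h2.png",(185,185,275,275),7);hasp_angle("top")
E
```

```text
case [ 33.49   0.27 113.37] t 20.3 F [-3.82  0.29  5.89] J [-0.09  0.17 -0.81 -0.09  0.16 -0.2 ]
scene hasp n 164 pct [-0.14  0.05  0.09  0.31  0.54]
top hasp n 78 pct [0.03 0.05 0.07 0.2  0.44]
```

View pics/h2.png

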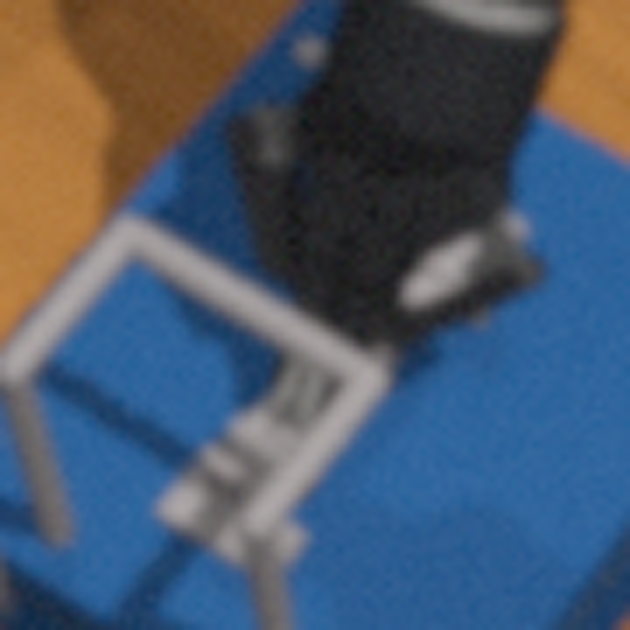

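The picture shows the bar at the nose (230,440). The force peaked at about 19 N and has now dropped, so the bar is passing the nose. I continue gently onto the buffer.

Emit:
jog_arm(deltas=[[0.0006, 0, 0.0008, 0, 0, 0, 0], [0.0006, 0, 0.0008, 0, 0, 0, 0]])

```text
t: 20.6
position: [0.686, -0.0093, 0.1122]
tcp_rot: [0.338, -0.077, 0.938, 0.026]
contact_force: [-2.9, -0.4, 5.0]
grip_width: -0.0002
grip_force: 2.5
```

Emit:
jog_arm(deltas=[[0.0006, 0, 0.0008, 0, 0, 0, 0], [0.0006, 0, 0.0008, 0, 0, 0, 0]])

```text
t: 20.8
position: [0.686, -0.0093, 0.111]
tcp_rot: [0.338, -0.077, 0.938, 0.026]
contact_force: [-1.7, 0.8, 2.2]
grip_width: -0.0004
grip_force: 1.5
```

Emit:
jog_arm(deltas=[[0.0006, 0, 0.0008, 0, 0, 0, 0], [0.0006, 0, 0.0008, 0, 0, 0, 0]])

```text
t: 21.0
position: [0.6859, -0.0093, 0.1096]
tcp_rot: [0.338, -0.077, 0.938, 0.026]
contact_force: [0.6, 0.4, 3.0]
grip_width: 0.0001
grip_force: 1.4
```

Emit:
jog_arm(deltas=[[0.0006, 0, 0.0008, 0, 0, 0, 0], [0.0006, 0, 0.0008, 0, 0, 0, 0]])

```text
t: 21.2
position: [0.686, -0.0093, 0.1087]
tcp_rot: [0.338, -0.077, 0.938, 0.026]
contact_force: [0.4, 0.1, 3.8]
grip_width: -0.0001
grip_force: 2.1
```

Emit:
jog_arm(deltas=[[0.0006, 0, 0.0008, 0, 0, 0, 0], [0.0006, 0, 0.0008, 0, 0, 0, 0]])

```text
t: 21.4
position: [0.6861, -0.0093, 0.108]
tcp_rot: [0.338, -0.077, 0.938, 0.026]
contact_force: [-2.0, 0.3, 7.3]
grip_width: 0.0
grip_force: 3.4
```

Emit:
jog_arm(deltas=[[0.0006, 0, 0.0008, 0, 0, 0, 0], [0.0006, 0, 0.0008, 0, 0, 0, 0]])

```text
t: 21.6
position: [0.6862, -0.0094, 0.1075]
tcp_rot: [0.338, -0.077, 0.937, 0.026]
contact_force: [-8.4, -0.5, 12.8]
grip_width: -0.0001
grip_force: 6.5
```

Emit:
jog_arm(deltas=[[0.0006, 0, 0.0008, 0, 0, 0, 0], [0.0006, 0, 0.0008, 0, 0, 0, 0]])

```text
t: 21.8
position: [0.6863, -0.0093, 0.107]
tcp_rot: [0.339, -0.077, 0.937, 0.026]
contact_force: [-11.1, 0.5, 17.0]
grip_width: -0.0004
grip_force: 8.1
```

Emit:
jog_arm(deltas=[[0.0006, 0, 0.0008, 0, 0, 0, 0], [0.0006, 0, 0.0008, 0, 0, 0, 0]])

```text
t: 22.0
position: [0.687, -0.0093, 0.1067]
tcp_rot: [0.339, -0.077, 0.937, 0.026]
contact_force: [-10.0, -0.7, 16.6]
grip_width: -0.0003
grip_force: 8.1
```

Emit:
jog_arm(deltas=[[0.0006, 0, 0.0008, 0, 0, 0, 0], [0.0006, 0, 0.0008, 0, 0, 0, 0]])

```text
t: 22.2
position: [0.687, -0.0093, 0.106]
tcp_rot: [0.339, -0.077, 0.937, 0.026]
contact_force: [-13.0, -0.6, 20.5]
grip_width: -0.0003
grip_force: 10.1
```

Emit:
jog_arm(deltas=[[0.0006, 0, 0.0008, 0, 0, 0, 0], [0.0006, 0, 0.0008, 0, 0, 0, 0]])

```text
t: 22.4
position: [0.6876, -0.0093, 0.1056]
tcp_rot: [0.34, -0.077, 0.937, 0.026]
contact_force: [-12.8, -0.8, 22.8]
grip_width: 0.0001
grip_force: 10.9
```

```bash
python3 - <<'E'
from hasp import *
pos()
for n in("scene","top"):
    p=hasp_angle(n);C=cloud(p)+np.array([.002,.002,0])*(1 if n=="top" else -1)
    K=w2c(C.reshape(-1,3)).reshape(C.shape)
    for x0 in range(35,75,4):
        m=(abs(K[...,1])<13)&(abs(K[...,0]-x0)<2.5)&(K[...,2]<135)&(K[...,2]>92)
        if m.any(): print(x0,np.percentile(K[m][:,2],[10,50,90]),m.sum(),end=" | ")
    print()
E
```

```text
case [ 35.12   0.09 105.59] t 22.4 F [-12.81   1.25  22.81] J [-0.09  0.19 -0.82 -0.12  0.16 -0.2 ]
scene hasp n 146 pct [-0.34 -0.05  0.12  0.25  0.46]
35 [ 98.14 118.88 124.45] 21 | 39 [ 96.03 112.37 121.94] 22 | 43 [ 95.84 101.52 121.27] 11 | 47 [ 99.95 100.61 104.72] 4 | 51 [106.82 108.11 112.4 ] 6 | 55 [111.65 114.51 116.42] 9 | 59 [116.3  118.58 119.4 ] 12 | 63 [101.14 113.96 119.36] 31 | 67 [ 95.11  99.1  113.9 ] 19 | 71 [92.84 93.86 95.34] 4 | 
top hasp n 87 pct [-0.06  0.    0.07  0.12  0.32]
35 [118.21 120.77 126.06] 9 | 39 [114.92 119.87 121.69] 8 | 43 [ 99.55 101.03 117.24] 5 | 47 [ 98.21 100.68 101.9 ] 12 | 51 [ 98.17 105.17 110.73] 23 | 55 [108.44 111.74 116.56] 22 | 59 [111.81 116.92 120.59] 18 | 63 [115.71 119.89 122.29] 17 | 67 [116.6  118.05 120.01] 7 |
```

Emit:
jog_arm(deltas=[[-0.0006, 0, -0.0008, 0, 0, 0, 0], [-0.0006, 0, -0.0008, 0, 0, 0, 0]])

```text
t: 22.7
position: [0.6876, -0.0093, 0.1065]
tcp_rot: [0.34, -0.077, 0.937, 0.026]
contact_force: [-11.4, -1.4, 19.3]
grip_width: -0.0001
grip_force: 9.6
```

Emit:
jog_arm(deltas=[[-0.0006, 0, -0.0008, 0, 0, 0, 0], [-0.0006, 0, -0.0008, 0, 0, 0, 0]])

```text
t: 22.9
position: [0.6875, -0.0092, 0.1071]
tcp_rot: [0.34, -0.077, 0.937, 0.026]
contact_force: [-7.4, -0.9, 15.6]
grip_width: 0.0003
grip_force: 7.9
```

Emit:
jog_arm(deltas=[[-0.0006, 0, -0.0008, 0, 0, 0, 0], [-0.0006, 0, -0.0008, 0, 0, 0, 0]])

```text
t: 23.1
position: [0.6874, -0.0092, 0.1078]
tcp_rot: [0.34, -0.077, 0.937, 0.026]
contact_force: [-4.2, -0.1, 12.1]
grip_width: -0.0002
grip_force: 6.3
```

Emit:
jog_arm(deltas=[[-0.0006, 0, -0.0008, 0, 0, 0, 0], [-0.0006, 0, -0.0008, 0, 0, 0, 0]])

```text
t: 23.3
position: [0.6871, -0.0093, 0.1079]
tcp_rot: [0.339, -0.077, 0.937, 0.026]
contact_force: [0.0, -1.1, 7.2]
grip_width: -0.0
grip_force: 3.8
```

Emit:
jog_arm(deltas=[[-0.0006, 0, -0.0008, 0, 0, 0, 0], [-0.0006, 0, -0.0008, 0, 0, 0, 0]])

```text
t: 23.5
position: [0.6863, -0.0094, 0.108]
tcp_rot: [0.338, -0.077, 0.938, 0.026]
contact_force: [2.4, 0.8, 5.1]
grip_width: -0.0001
grip_force: 2.7
```

Emit:
jog_arm(deltas=[[-0.0006, 0, -0.0008, 0, 0, 0, 0], [-0.0006, 0, -0.0008, 0, 0, 0, 0]])

```text
t: 23.7
position: [0.6854, -0.0094, 0.1081]
tcp_rot: [0.337, -0.077, 0.938, 0.026]
contact_force: [1.2, -0.1, 3.7]
grip_width: -0.0002
grip_force: 1.9
```

Emit:
jog_arm(deltas=[[0, 0, -0.04, 0, 0, 0, 0], [0, 0, -0.08, 0, 0, 0, 0], [0, 0, -0.12, 0, 0, 0, 0], [0, 0, -0.16, 0, 0, 0, 0], [0, 0, -0.16, 0, 0, 0, 0]])

```text
t: 24.2
position: [0.5833, -0.0261, 0.2345]
tcp_rot: [0.338, -0.076, 0.937, 0.026]
contact_force: [0.4, 0.3, -0.5]
grip_width: -0.0
grip_force: 0.0
```

```bash
python3 - <<'E'
from hasp import *
pos()
for n in("scene","top"):
    p=hasp_angle(n);C=cloud(p)+np.array([.002,.002,0])*(1 if n=="top" else -1)
    K=w2c(C.reshape(-1,3)).reshape(C.shape)
    for x0 in range(-5,75,5):
        m=(abs(K[...,1])<12)&(abs(K[...,0]-x0)<2.5)&(K[...,2]<135)&(K[...,2]>92)
        if m.any(): print(x0,np.percentile(K[m][:,2],[10,50,90]),m.sum(),end=" | ")
    print()
    if n=="scene": save(p,"pics/h3.png",(185,185,275,275),7)
E
```

```text
case [-70.52  -0.39 234.54] t 24.2 F [ 0.46  0.23 -0.46] J [-0.16 -0.2  -0.84  0.27  0.2  -0.25]
scene hasp n 231 pct [-2.87 -0.17 -0.04 -0.01  0.06]
-5 [ 99.47 103.18 105.96] 18 | 0 [104.11 106.12 107.52] 6 | 15 [100.43 102.5  104.22] 11 | 20 [ 98.98 102.88 104.97] 8 | 25 [100.83 103.7  105.62] 10 | 30 [ 97.87 100.06 104.12] 11 | 35 [100.26 101.8  106.31] 8 | 40 [ 99.66 102.12 104.13] 9 | 45 [100.97 102.18 103.74] 8 | 50 [105.17 109.51 110.4 ] 5 | 55 [111.22 115.04 117.94] 7 | 60 [115.8  117.51 120.  ] 12 | 65 [ 95.45 110.09 119.87] 34 | 70 [93.19 94.06 94.94] 3 | 
top hasp n 252 pct [-0.08 -0.03 -0.01  0.01  0.06]
-5 [103.67 105.15 108.27] 13 | 0 [102.09 103.78 105.62] 13 | 5 [ 98.08 101.23 105.01] 13 | 10 [102.01 103.39 105.77] 14 | 15 [101.54 103.21 106.9 ] 13 | 20 [100.73 102.14 104.61] 13 | 25 [ 99.3  103.19 105.29] 16 | 30 [100.72 102.89 104.69] 14 | 35 [101.43 102.47 105.07] 10 | 40 [ 99.09 101.23 103.56] 16 | 45 [100.13 102.09 103.82] 11 | 50 [ 98.54 103.51 108.13] 21 | 55 [106.1  111.23 115.67] 19 | 60 [113.59 117.14 121.31] 17 | 65 [116.21 118.75 121.97] 14 |
```

View pics/h3.png

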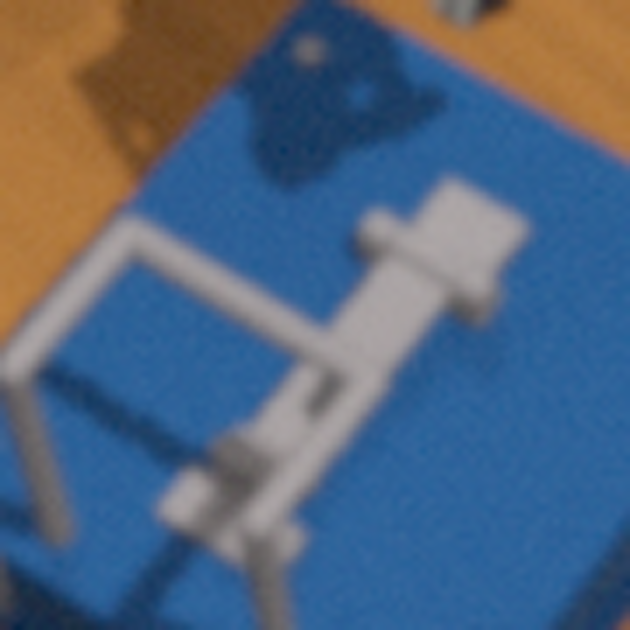

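The picture shows the hasp flat along the lid, with its end bar under the catch at (240,450). On retreat the strap stopped dead at z 108 mm while the force fell from 12 N to 4 N, and the catch profile matches its rest state. It is latched, so I hand in.

```bash
python3 -c "
from workcell import env
print(env.close_job())"
```

```text
the job is handed in; nothing more can be done
None
```

The paddle lies flat in the tray, the hasp is shut with its end bar held under the catch by camera and force readings, and the job is handed in; no verdict came back.

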